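# Clamp the flat tin in the worktop tin holder

### The job

Lay the flat tin in the tin holder on the worktop: flat on its bed, lengthwise between the two jaws and about midway across them, and let go of it. Then squeeze the holder's trigger towards its handle again and again, never pushing on the jaw itself, until the jaw's sprung pad holds the tin firmly against the fixed jaw with the pad pressed in about half of its travel; never press the pad in all the way, which would crush the tin. Finish while still holding the trigger squeezed, so that a lid can be peeled off, and leave everything else standing where it is.

Things in the scene. Friction and masses are not known exactly. Their poses are not given: they have to be found in the camera images.
- fish_tin: flat oblong food tin, rounded corners, 63 wide (its x) x 105 long (its y) x 25 high, 0.15 kg (varies); origin at the centre of its underside, z up. Grasp it across the 63 mm from above. Its ends stop hard against the jaws at 50 from its centre.
- clamp: tin holder fixed on the worktop; grey base plate 94 (x) x 312 (y) x 6, its top is the bed; origin: centre of its underside, z up. In its frame, mm: fixed jaw at the -y end, 70 wide, 46 high, rubber face at y = -135; moving jaw comes from +y; black housing y 62..126, 44 wide, top z = 66; on it, at x = 0, fixed handle (y 70..84, 26 wide) and behind it the trigger, tops at z 135
- bed (a point): point on the bed, 6 above the underside, at y = -76.5, x = 0 in the clamp's frame: a good place for the centre of the tin's underside, 8 mm short of the fixed jaw. The jaws leave 135 to 150 mm at the start; the moving jaw slides the tin on to the fixed jaw.
- trigger: flat upright dark steel trigger bar on two guide pins behind the handle, 24 wide (x), 12 thick, top z = 135; it slides level towards the handle (-y). Its frame is the clamp's at rest: the bar is at y 104..116 in it (mm), so its rear face is at y = 116 at rest, 98 fully squeezed in the clamp's frame
- trigger_grip (a point): middle of the trigger bar at the height to squeeze (z = 112); moves with the trigger. Outer width over handle and trigger: 46 at rest, 28 fully squeezed
- squeeze_point (a point): fixed point at y = 84, x = 0, z = 112 in the clamp's frame: midway between the outer faces of handle and trigger when fully squeezed. Open fingers come down astride it, closing along the clamp's y; closing them squeezes the trigger
- trigger_slide (a joint): trigger travel towards the handle, m: 0 at rest (a spring returns it), 0.018 fully squeezed. A ratchet with 8 mm teeth drives the jaw: the first 0 to 8 mm of a stroke take up the next tooth, then the jaw goes forward mm for mm with the trigger, 16 mm in most full strokes (3 to 5 strokes in all). Let it back to 0 between strokes. Needs 4 to 6 N when free, 11 to 18 N while driving
- jaw_slide (a joint): travel of the moving jaw towards the fixed jaw, m; 0.005 to 0.020 at the start, at most 0.075. Friction (6.5 N) and the ratchet keep it where it is; it cannot be drawn back.
- jaw: aluminium block of the moving jaw, 60 (x) x 14 (y) x 36; origin is that of the clamp shifted by the jaw travel (block at y 40 to 54 from it).
- pad_spring (a joint): how far the sprung pad is pressed into the moving jaw, m: 0 free, 0.009 fully in. Spring 2 N at 0, growing 0.4 N per mm, so the free tin slides before the pad gives.
- pad: sprung rubber-faced plate in front of the moving jaw, 56 (x) x 8 (y) x 28, on two pins with springs; its face is at y = 20 in the frame of this body, which at jaw travel 0 and pad 0 is the clamp's frame.
- pad_face (a point): centre of the pad's rubber face, z = 22 above the worktop
- coaster_1: bystander (round cork coaster under the espresso cup, 94 across), to be left alone; origin at its underside
- espresso_cup_1: bystander (white espresso cup, 50 high), to be left alone; origin at its underside
- teaspoon_1: bystander (teaspoon, 139 long), to be left alone; origin at its underside
- peeler: bystander (peeler, 164 long), to be left alone; origin at its underside
- spice_1: bystander (spice jar, 46 across, 106 high), to be left alone; origin at its underside
- salt_shaker: bystander (salt shaker, 44 across, 90 high), to be left alone; origin at its underside
- pepper_mill: bystander (wooden pepper mill, 58 across, 150 high), to be left alone; origin at its underside
- vanilla_drops: bystander (small dropper bottle, 33 across, 102 high), to be left alone; origin at its underside
Mind the look-alikes: they are no part of the job. There is more than one size of the fish_tin; the one meant has the size given above.

How it is judged:
By the outcome, as a careful person would: the job done as asked, in the order asked, and still so for the second after the job is handed in, while the arm keeps its last pose, push and grip.
It also fails if it takes over 64 s, if anything falls off the work surface, if the arm or the gripper's body presses on something with over 40 N, if the wrist force passes 120 N, or if a joint passes its speed limit or range.

### The arm

A 6-joint arm with a two-finger parallel gripper is mounted at the origin on a cart in front of the work surface, level with it; the furniture and walls round the work are solid. World frame = base frame: x ahead of the robot, y to its left, z up, the work surface at z = 0. Lengths are in m, angles in degrees, forces in N, time in s.
With the tool pointing down it reaches from about 0.375 to 0.9 m from the base axis. Payload 3.1 kg.
Tool frame: the origin (TCP) lies midway between the tips of the shut fingers; the grasp point (between the pads) lies bot.hold_point_z behind it (bot.hold_point_z is the distance from the TCP to the grasp point, in m); z points along the fingers, y is the direction in which the jaws open and shut (so a half turn about z gives the same grasp; the last joint's range is limited). The gripper opens to 87 mm and grips with 3 to 60 N. Pads are 19 mm wide; open, the fingers measure 117 mm over their backs; the gripper's body (75 mm by 190 mm) begins 51 mm behind the grasp point.
Start: joints at [65.117, 30.224, 82.088, -0, 67.689, -10.227], TCP at [0.158, 0.605, 0.223] pointing down, gripper open.
Joint ranges: [-176.69, 176.69], [-43.24, 126.21], [12.49, 139.97], [-82, 262], [0, 151.66], [-163.58, 163.58]. Speed limits (degrees/s): [159.86, 159.86, 180, 180, 180, 180].

### API

Orientations are given as a 3x3 rotation matrix whose columns are the frame's x, y, z axes.
In Python, from rig import bot, vision gives the robot as it stands.
- The arm moves only by the shell command python3 -m inch 'ROWS'. ROWS is JSON, a list of rows, each a list of 5 numbers: the finger opening in mm, from 0 to 87, then the shift along the tool's x, y, z in mm, then the turn about the tool's z in rad. In form: [[hand, dx, dy, dz, roll], ...]. A call has 1 to 8 rows; each row is the pose to reach, as a shift and turn from the pose measured when the call began, along the tool's axes at that moment; what a row does not reach only later rows make up. A row lasts 1/10 s, in which the tool goes at most 50 mm and 8.59 degrees, less where a joint would pass 70% of its speed; a pose out of reach is approached as far as the arm can. A call with a gripper value outside its range is refused whole. The fingers move at their own pace and stop on an object; the grip force is fixed at half the most. Time passes only in rows, so rows that repeat a pose let the fingers close. It gives the time, the measured TCP pose, the force and the opening at its end, in the units of the state.
- bot.read_state(): the state, without advancing time (a new reading comes with each control period).
- vision.capture(name): name is "scene" or "side" or "wrist"; returns (picture, depth): 400x640x3 uint8, red, green, blue; 400x640 float32, m along the optical axis (not along the pixel's ray), 0 where there is no reading.
- vision.camera_model(name): a dict with "intrinsics" (3x3 intrinsics, pixels), "camera_from_world" (4x4, takes a point from world to camera coordinates). Camera axes: x right, y down, z forward; pixel columns grow to the right and rows downward; lengths in m; the calibration is good to about 2 mm. A picture is of the moment at which its call begins: read the wrist's pose just before it. camera_model takes no time and is no camera call; for the wrist camera it gives the pose at the moment of the call.
- bot.hand_in(): hands the job in, once; it reports no verdict.
The state is a dict: "time_s": time; "joint_positions": joint angles; "qvel": joint speeds; "tau": joint torques, N m; "position": TCP position; "tcp_rot": TCP orientation; "force": force on the tool from outside, world axes, zero at the start; "moment": the same for the moment, N m; "opening": opening from 0.0 (shut) to 1.0 (fully open).
Only numpy, scipy, OpenCV 4.12 (cv2) and the standard library are available. Lean on these libraries where they do the work, as an engineer would, in place of code of your own. Each camera call takes 0.05 s, during which the arm holds its last target. There are 200 camera calls.

## Working session

There is one attempt and no reset: what is moved stays moved. The work goes in short steps, Python scripts to look and compute and a shell command to move; the robot and the scene stay as the last step left them, time stands still between calls to the robot, and variables do not carry over. Pictures are saved under pics/ and viewed, about 8 in all and at most 12, crops included, and the job is handed in when it is done.

```bash
ls; mkdir -p pics
cat > h.py <<'E'
import numpy as np, cv2
from rig import bot, vision
def cap(n,name=None):
    m=vision.camera_model(n); p,d=vision.capture(n)
    np.savez('pics/%s.npz'%(name or n),p=p,d=d,K=m['intrinsics'],T=m['camera_from_world'])
    cv2.imwrite('pics/%s.png'%(name or n),p[:,:,::-1]); return p,d
def load(name):
    z=np.load('pics/%s.npz'%name); return z['p'],z['d'],z['K'],z['T']
def cloud(name):
    p,d,K,T=load(name); v,u=np.mgrid[:400,:640]
    c=np.stack([(u-K[0,2])/K[0,0]*d,(v-K[1,2])/K[1,1]*d,d],-1)
    W=(c-T[:3,3])@T[:3,:3]; W[d==0]=np.nan; return p,W
E
python3 - <<'E'
from h import *
print(bot.read_state(), bot.hold_point_z)
for n in('scene','side','wrist'):
    cap(n); m=vision.camera_model(n); T=m['camera_from_world']; print(n,-T[:3,:3].T@T[:3,3],T[2,:3])
a=cv2.imread('pics/scene.png');b=cv2.imread('pics/side.png')
E
```

```text
pics
{'time_s': 0.0, 'joint_positions': array([ 6.51170111e+01,  3.02804865e+01,  8.21582248e+01,  2.64261844e-03,
        6.76878027e+01, -1.02283584e+01]), 'qvel': array([-0.0154378 , -0.03980082,  0.08183831,  0.048853  , -0.05269643,
        0.03205225]), 'tau': array([-5.06797369e-04, -4.40056765e+01, -1.76588559e+01,  6.31462131e-02,
        5.83112868e-02, -1.72798445e-04]), 'position': array([0.1577723 , 0.603991  , 0.22154512]), 'tcp_rot': array([[-9.67463735e-01,  2.53007876e-01, -9.67795959e-04],
       [ 2.53009355e-01,  9.67461795e-01, -1.98515168e-03],
       [ 4.34046605e-04, -2.16542369e-03, -9.99997561e-01]]), 'force': array([-0.77902662,  0.60352689,  0.1555562 ]), 'moment': array([-0.00807637,  0.00159321,  0.01666409]), 'opening': 0.9963937317365084} 0.0187
scene [-0.08369811 -0.54995532  0.78801037] [ 0.61068296  0.47220429 -0.63568029]
side [-0.45050736 -0.65849723  0.93810982] [ 0.70610059  0.41362276 -0.57475053]
wrist [0.0759827  0.62573783 0.38466701] [ 0.29375626 -0.07867628 -0.95263702]
```

View pics/scene.png

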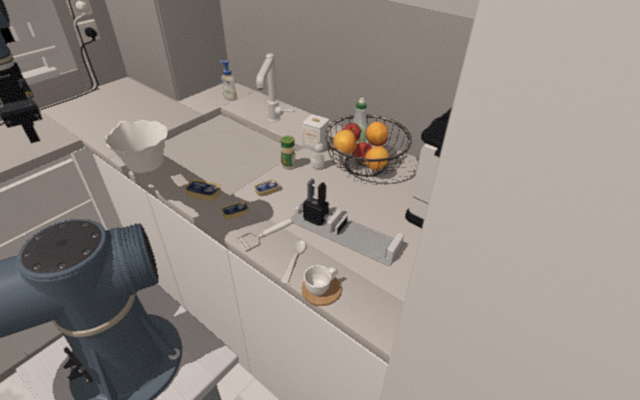

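View pics/side.png

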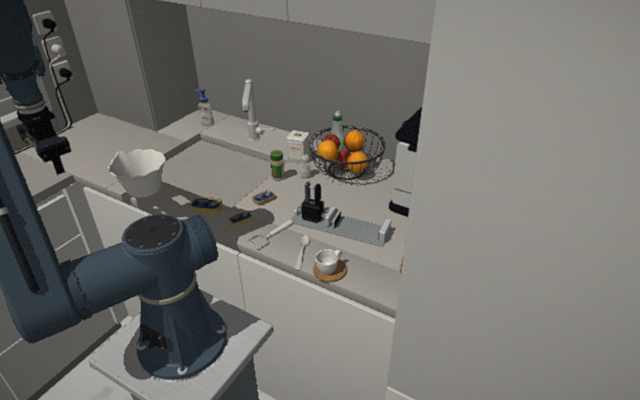

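Three tins appear, at scene pixels (202,190), (235,209) and (267,187). The clamp runs from (300,220) to (400,250), with its handle and trigger near (315,195). Next I'll measure the tin sizes and the clamp.

Run:
```python
from h import *
p,W=cloud('scene')
for n,(u0,u1,v0,v1) in dict(A=(180,225,175,203),B=(218,252,199,220),C=(250,285,176,198)).items():
    w=W[v0:v1,u0:u1].reshape(-1,3); w=w[~np.isnan(w[:,0])]
    z=w[:,2]; print(n,'z pct',np.percentile(z,[5,25,50,75,95,99]).round(4))
    t=w[(z>.012)&(z<.045)]; r=cv2.minAreaRect((t[:,:2]*1000).astype(np.float32)); print(len(t),r, 'top',np.percentile(t[:,2],[50,80,95]))
# clamp region
w=W[180:265,285:410].reshape(-1,3);c=p[180:265,285:410].reshape(-1,3)
g=(abs(w[:,2]-.006)<.004)&(c.max(1)<170)
for lo,hi in((.04,.055),(.028,.06),(.1,.13),(.125,.145),(.055,.075)):
    s=w[(w[:,2]>lo)&(w[:,2]<hi)]
    print(lo,hi,len(s),s.min(0).round(3) if len(s) else '',s.max(0).round(3) if len(s) else '')
a=cv2.imread('pics/scene.png')
x=cv2.resize(a[165:225,170:290],None,fx=6,fy=6,interpolation=3);y=cv2.resize(a[170:270,280:410],None,fx=5.54,fy=5.54,interpolation=3)
cv2.imwrite('pics/t.png',x);cv2.imwrite('pics/c.png',y[:,:720])
cv2.imwrite('pics/tc.png',cv2.resize(np.vstack([x,y[:,:720]]),None,fx=.65,fy=.65))
```

```text
A z pct [-0.0376 -0.0013  0.0019  0.0211  0.0237  0.0252]
517 ((433.9338684082031, 306.3155822753906), (66.99742889404297, 104.90594482421875), 20.8835391998291) top [0.02151778 0.02327782 0.02463839]
B z pct [-0.0022 -0.0004  0.0025  0.0152  0.0174  0.0185]
287 ((438.52215576171875, 168.16543579101562), (49.73358154296875, 74.52095031738281), 62.33897399902344) top [0.015658   0.0169215  0.01811674]
C z pct [-0.0033 -0.001   0.0009  0.0141  0.0173  0.0185]
239 ((569.1597900390625, 170.74990844726562), (50.880714416503906, 74.32609558105469), 69.46023559570312) top [0.01551913 0.01708993 0.01828648]
0.04 0.055 344 [ 0.537 -0.278  0.04 ] [ 0.731 -0.001  0.055]
0.028 0.06 657 [ 0.537 -0.278  0.028] [0.731 0.027 0.06 ]
0.1 0.13 147 [ 0.547 -0.053  0.1  ] [ 0.582 -0.004  0.13 ]
0.125 0.145 83 [ 0.549 -0.053  0.125] [ 0.58  -0.004  0.139]
0.055 0.075 228 [ 0.538 -0.06   0.055] [0.589 0.003 0.075]
```

View pics/tc.png

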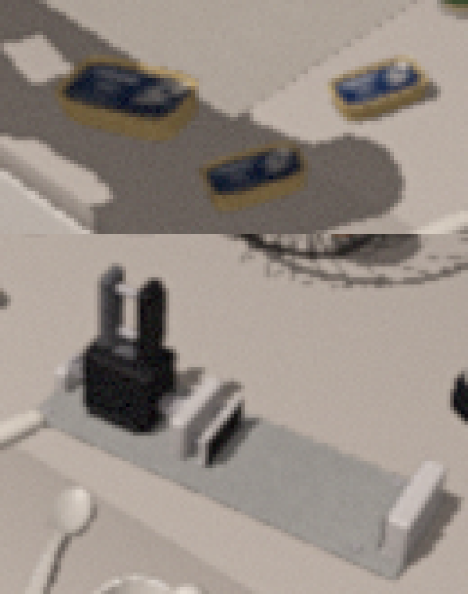

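The lower tins B (235,209) and C (267,187) measure about 50 x 75 x 18 mm. Tin A (202,190) measures 67 x 105 x 25 mm, so A is the one meant, and the crop confirms it's the biggest. Next is the clamp pose.

Run:
```python
from h import *
for n in('scene','side'):
    p,W=cloud(n)
    w=W.reshape(-1,3); ok=(w[:,0]>.4)&(w[:,0]<.8)&(w[:,1]>-.36)&(w[:,1]<.12)
    hsv=cv2.cvtColor(p,cv2.COLOR_RGB2HSV).reshape(-1,3)
    # handle/trigger tops
    s=w[ok&(w[:,2]>.09)&(w[:,2]<.14)]; s=s[(s[:,0]<.62)&(s[:,1]>-.1)]
    r=cv2.minAreaRect((s[:,:2]*1000).astype(np.float32)); print(n,'handle',len(s),r, 'ztop',np.percentile(s[:,2],97))
    # housing
    s=w[ok&(w[:,2]>.062)&(w[:,2]<.072)]; s=s[(s[:,0]<.62)&(s[:,1]>-.1)]; print('housing',len(s),cv2.minAreaRect((s[:,:2]*1000).astype(np.float32)))
    # fixed jaw
    s=w[ok&(w[:,2]>.04)&(w[:,2]<.05)&(w[:,1]<-.17)]; print('fixed',len(s),cv2.minAreaRect((s[:,:2]*1000).astype(np.float32)))
    # plate by colour
    b=p.reshape(-1,3).astype(int); pl=ok&(w[:,2]>.001)&(w[:,2]<.012)&(b[:,0]-b[:,2]<6)&(w[:,0]>.48)
    M=cv2.morphologyEx(pl.reshape(400,640).astype(np.uint8),cv2.MORPH_OPEN,np.ones((3,3)))
    nn,L,S,_=cv2.connectedComponentsWithStats(M); k=1+S[1:,4].argmax(); s=w[(L==k).ravel()]
    print('plate',len(s),cv2.minAreaRect((s[:,:2]*1000).astype(np.float32)),np.median(s[:,2]))
    s=w[ok&(w[:,2]>.034)&(w[:,2]<.050)&(w[:,1]<-.04)&(w[:,1]>-.16)];print('movjaw',len(s),cv2.minAreaRect((s[:,:2]*1000).astype(np.float32)))
```

```text
scene handle 254 ((564.1803588867188, -28.189668655395508), (29.829845428466797, 48.685123443603516), 8.514822006225586) ztop 0.13583010528146983
housing 163 ((562.1318359375, -27.958702087402344), (43.05356979370117, 61.50925827026367), 7.34363317489624)
fixed 237 ((563.5303344726562, -237.97483825683594), (77.30314636230469, 343.2484130859375), 80.49165344238281)Traceback (most recent call last):
  File "<stdin>", line 16, in <module>
ValueError: attempt to get argmax of an empty sequence
```

```bash
cat >> h.py <<'E'
def go(x,y,z,psi):
    s=bot.read_state(); R=s['tcp_rot']; d=R.T@(np.array([x,y,z])-s['position'])*1000
    a=np.degrees(np.arctan2(R[1,1],R[0,1])); r=(a-psi+180)%360-180
    print('d',d.round(1),'roll',round(np.radians(r),3),'alt',round(np.radians(r-np.sign(r)*180),3),'pos',s['position'].round(4),'psi',round(a,2),'t',round(s['time_s'],2),'F',s['force'].round(1),'open',round(s['opening']*87,1),'tilt',R[:2,2].round(3))
E
python3 - <<'E'
from h import *
p,W=cloud('scene'); w=W.reshape(-1,3); w=w[~np.isnan(w[:,0])]
a=np.array([.158,.604]);b=np.array([.434,.306]);u=(b-a)/np.linalg.norm(b-a)
q=w[:,:2]-a; t=q@u; n=abs(q@np.array([-u[1],u[0]]))
m=(n<.14)&(t>-.05)&(t<.5)
for k in np.arange(-.05,.5,.05):
    mm=m&(t>=k)&(t<k+.05); print(round(k,2),mm.sum(),np.percentile(w[mm,2],[50,99]).round(3) if mm.sum()>3 else '')
go(.434,.306,.17,20.9)
for n in('scene',):
    b=p.reshape(-1,3).astype(int); W_=W.reshape(-1,3)
    for y in (235,230,225): print([ (x,tuple(p[y,x]),W[y,x].round(3).tolist()) for x in (345,360,375)])
E
```

```text
-0.05 98 [0.319 0.336]
0.0 1859 [0.349 0.467]
0.05 649 [0.333 0.537]
0.1 111 [0.043 0.112]
0.15 1326 [-0.182  0.107]
0.2 1719 [-0.119  0.106]
0.25 1665 [-0.154  0.11 ]
0.3 1748 [-0.158  0.003]
0.35 2021 [-0.164  0.024]
0.4 2381 [-0.161  0.024]
0.45 972 [-0.001  0.022]
d [-342.6 -218.5   52.1] roll 0.95 alt -2.191 pos [0.1579 0.6042 0.2218] psi 75.34 t 0.15 F [-0.5 -0.9 -0.2] open 86.9 tilt [-0.001 -0.002]
[(345, (np.uint8(152), np.uint8(148), np.uint8(142)), [0.562, -0.132, 0.007]), (360, (np.uint8(154), np.uint8(149), np.uint8(144)), [0.59, -0.162, 0.005]), (375, (np.uint8(150), np.uint8(147), np.uint8(140)), [0.616, -0.194, 0.004])]
[(345, (np.uint8(120), np.uint8(117), np.uint8(112)), [0.577, -0.121, 0.007]), (360, (np.uint8(150), np.uint8(147), np.uint8(141)), [0.604, -0.153, 0.007]), (375, (np.uint8(177), np.uint8(165), np.uint8(156)), [0.635, -0.182, 0.002])]
[(345, (np.uint8(62), np.uint8(62), np.uint8(59)), [0.591, -0.111, 0.009]), (360, (np.uint8(151), np.uint8(146), np.uint8(140)), [0.621, -0.141, 0.006]), (375, (np.uint8(184), np.uint8(171), np.uint8(162)), [0.651, -0.172, 0.002])]
```

```bash
python3 -m inch '[[87,-50,-32,0,0.13],[87,-95,-60,0,0.27],[87,-140,-90,0,0.4],[87,-185,-118,0,0.54],[87,-230,-147,0,0.68],[87,-275,-175,0,0.82],[87,-320,-204,0,0.93],[87,-343,-218,0,0.95]]' && python3 -m inch '[[87,0,0,0,0]]'
python3 - <<'E'
from h import *
cap('wrist','w1'); go(.434,.306,.10,20.9)
p,W=cloud('w1'); w=W.reshape(-1,3)
near=(np.linalg.norm(w[:,:2]-[.434,.306],axis=1)<.1)
s=w[near&(w[:,2]>.019)&(w[:,2]<.032)]
print(len(s),cv2.minAreaRect((s[:,:2]*1000).astype(np.float32)),np.percentile(s[:,2],[5,50,95]))
E
```

```text
time_s: 0.95
position: [0.4309, 0.3096, 0.222]
tcp_rot: [[-0.355, 0.935, -0.001], [0.935, 0.355, -0.001], [-0.001, -0.001, -1.0]]
force: [1.5, 0.2, 0.6]
opening: 1.0
time_s: 1.05
position: [0.4357, 0.3057, 0.222]
tcp_rot: [[-0.348, 0.937, 0.002], [0.937, 0.348, -0.002], [-0.003, 0.001, -1.0]]
force: [0.4, 1.5, 0.4]
opening: 1.001
d [ -1.2   0.4 121.8] roll -0.008 alt 3.134 pos [0.4333 0.3072 0.2218] psi 20.45 t 1.1 F [-0.6 -0.6  0.1] open 87.5 tilt [-0.001 -0.002]
5228 ((432.5548095703125, 308.99365234375), (62.558876037597656, 104.5217056274414), 20.76933479309082) [0.02147042 0.02289704 0.0251999 ]
```

View pics/w1.png

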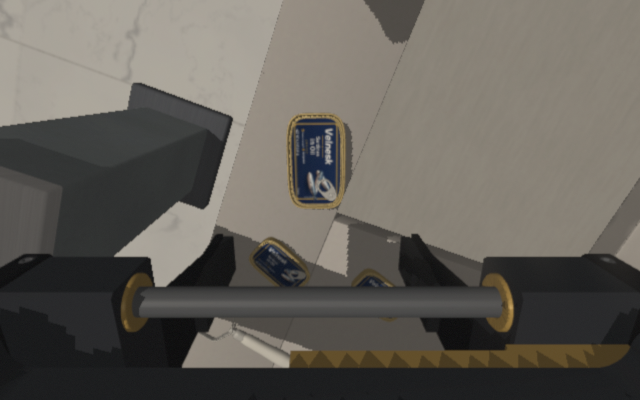

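The intended tin is at wrist pixel (317,160), with its centre at (0.4326,0.309), size 62.6 x 104.5 mm and top at 25 mm. I'll go down in two calls and grip it.

```bash
python3 - <<'E'
from h import *
go(.4326,.309,.006,20.8)
E
python3 -m inch '[[87,0,1,50,-0.006],[87,0,1,100,-0.006],[87,0.8,0.8,140,-0.006],[87,0.8,0.8,170,-0.006],[87,0.8,0.8,180,-0.006],[87,0.8,0.8,180,-0.006]]'
python3 - <<'E'
from h import *
go(.4326,.309,.006,20.8)
E
```

```text
d [2.200e+00 2.000e-01 2.158e+02] roll -0.006 alt 3.135 pos [0.4333 0.3072 0.2218] psi 20.45 t 1.1 F [-0.6 -0.6  0.1] open 87.5 tilt [-0.001 -0.002]
time_s: 1.7
position: [0.4319, 0.3083, 0.0406]
tcp_rot: [[-0.356, 0.934, -0.004], [0.934, 0.356, -0.003], [-0.001, -0.005, -1.0]]
force: [0.2, 0.3, -0.2]
opening: 1.001
d [ 0.4  1.  34.6] roll 0.001 alt -3.14 pos [0.4319 0.3083 0.0406] psi 20.87 t 1.7 F [ 0.2  0.3 -0.2] open 87.1 tilt [-0.004 -0.003]
```

```bash
python3 -m inch '[[87,0.4,1,18,0],[87,0.4,1,34,0],[87,0.4,1,34,0],[55,0.4,1,34,0],[55,0.4,1,34,0],[55,0.4,1,34,0],[55,0.4,1,34,0],[55,0.4,1,34,0]]';python3 -m inch '[[55,0,0,-10,0],[55,0,0,-40,0],[55,0,0,-90,0],[55,0,0,-140,0],[55,0,0,-180,0],[55,0,0,-180,0]]'
python3 - <<'E'
from h import *
go(.58,-.2,.25,8)
E
```

```text
time_s: 2.5
position: [0.4331, 0.3092, 0.0073]
tcp_rot: [[-0.356, 0.934, -0.003], [0.934, 0.356, -0.002], [-0.001, -0.003, -1.0]]
force: [-0.2, -0.2, 4.1]
opening: 0.685
time_s: 3.1
position: [0.437, 0.3113, 0.1935]
tcp_rot: [[-0.356, 0.934, 0.009], [0.934, 0.356, 0.003], [-0.001, 0.01, -1.0]]
force: [0.8, 0.3, -0.9]
opening: 0.678
d [-528.7  -48.1  -56.7] roll 0.225 alt -2.917 pos [0.437  0.3113 0.1935] psi 20.88 t 3.1 F [ 0.8  0.3 -0.9] open 59.0 tilt [0.009 0.003]
```

```bash
python3 -m inch '[[55,-20,0,-30,0],[55,-65,-4,-42,0.05],[55,-112,-8,-42,0.1],[55,-160,-11,-42,0.15],[55,-208,-14,-42,0.2],[55,-256,-17,-42,0.225],[55,-304,-20,-42,0.225],[55,-352,-22,-42,0.225]]'
python3 - <<'E'
from h import *
go(.575,-.12,.235,8)
E
```

```text
time_s: 3.9
position: [0.5405, -0.0272, 0.2345]
tcp_rot: [[-0.139, 0.99, 0.007], [0.99, 0.139, 0.004], [0.003, 0.007, -1.0]]
force: [0.3, 1.3, -1.0]
opening: 0.678
d [-96.7  21.3  -0.7] roll -0.001 alt 3.141 pos [ 0.5405 -0.0272  0.2345] psi 7.97 t 3.9 F [ 0.3  1.3 -1. ] open 59.0 tilt [0.007 0.004]
```

```bash
python3 -m inch '[[55,-45,10,0,0],[55,-80,18,0,0],[55,-97,21,0,0],[55,-97,21,0,0],[55,-97,21,0,0]]'
python3 - <<'E'
from h import *
cap('wrist','w2'); go(.587,-.197,.013,8)
p,W=cloud('w2'); w=W.reshape(-1,3); ok=(w[:,0]>.48)&(w[:,0]<.72)&(w[:,1]>-.33)&(w[:,1]<.1)
R=lambda s:print(len(s),cv2.minAreaRect((s[:,:2]*1000).astype(np.float32)),np.median(s[:,2]).round(4)) if len(s)>5 else print(len(s))
print('fixed');R(w[ok&(abs(w[:,2]-.046)<.004)&(w[:,1]<-.22)])
print('mov');R(w[ok&(w[:,2]>.030)&(w[:,2]<.046)&(w[:,1]>-.18)])
print('bed');R(w[ok&(abs(w[:,2]-.006)<.002)&(w[:,1]<-.1)])
print('tops');R(w[ok&(abs(w[:,2]-.135)<.004)])
print('house');R(w[ok&(abs(w[:,2]-.066)<.004)])
E
```

```text
time_s: 4.4
position: [0.5734, -0.1189, 0.2334]
tcp_rot: [[-0.139, 0.99, 0.004], [0.99, 0.139, 0.006], [0.006, 0.004, -1.0]]
force: [-1.3, 0.8, -1.2]
opening: 0.68
d [-80.9   1.4 220.3] roll 0.0 alt -3.141 pos [ 0.5734 -0.1184  0.2337] psi 8.03 t 4.45 F [ 0.2 -0.2 -1.7] open 59.3 tilt [0.004 0.006]
fixed
0
mov
1720 ((564.1820068359375, -40.34046936035156), (59.06552505493164, 141.04237365722656), 8.350581169128418) 0.0372
bed
525 ((635.0049438476562, -149.43020629882812), (68.13142395019531, 236.38648986816406), 59.4908332824707) 0.0067
tops
1192 ((563.4685668945312, -25.38001823425293), (25.30650520324707, 45.54176330566406), 7.81698751449585) 0.1354
house
1790 ((563.0853881835938, -24.62332534790039), (43.791343688964844, 63.21228790283203), 7.16984748840332) 0.0664
```

View pics/w2.png

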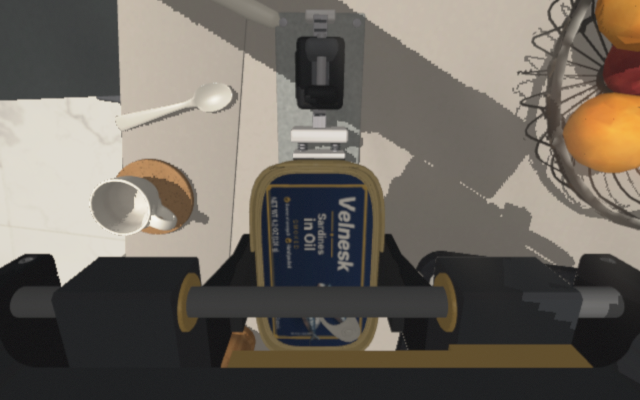

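The wrist view shows the tin gripped squarely in the fingers. Below it are the housing (320,70) and moving jaw (320,140). The handle and trigger measure 25.3 x 45.5 mm, which matches. I'll check the axis against the fixed jaw in the scene view.

```bash
python3 - <<'E'
from h import *
p,W=cloud('w2'); w=W.reshape(-1,3)
def loc(a,o):  # clamp local
    a=np.radians(a); ux=np.array([np.cos(a),np.sin(a)]);uy=np.array([-ux[1],ux[0]])
    o=np.array(o)-.0935*uy; return lambda s:(np.c_[(s[:,:2]-o)@ux,(s[:,:2]-o)@uy]*1000),o,ux,uy
for a in(7.2,7.8,8.4):
    f,o,ux,uy=loc(a,(.5633,-.025)); print(a,'origin',o,'bed',o-.0765*uy,'sq',o+.084*uy)
    for n in('w2','scene'):
        p,W=cloud(n); w=W.reshape(-1,3); L=f(w); b=p.reshape(-1,3).astype(int).sum(1)
        m=(abs(L[:,0])<45)&(w[:,2]>.03)&(w[:,2]<.055)
        for nm,lo,hi in(('mov',0,60),('fix',-160,-120)):
            k=m&(L[:,1]>lo)&(L[:,1]<hi)
            if k.sum()>20: print(n,nm,k.sum(),np.percentile(L[k],[2,50,98],axis=0).round(1).tolist(),np.percentile(w[k,2],95).round(3))
    # bed side edges in scene: plate mask height 3..9mm
E
python3 - <<'E'
from h import *
p,W=cloud('scene'); 
import sys
a=np.radians(7.8);ux=np.array([np.cos(a),np.sin(a)]);uy=np.array([-ux[1],ux[0]]);o=np.array([.5633,-.025])-.0935*uy
L=((W[...,:2]-o)@np.stack([ux,uy],1))*1000
b=p.astype(int); gr=(b[...,0]-b[...,2]<16)&(b.sum(2)>300)&(abs(W[...,2]-.005)<.006)&(abs(L[...,0])<80)
for y in(-120,-90,-60,-30,0):
    k=gr&(abs(L[...,1]-y)<8); print(y,k.sum(),np.percentile(L[k][:,0],[3,97]).round(1) if k.sum() else '')
E
```

```text
7.2 origin [ 0.57501866 -0.11776272] bed [ 0.58460665 -0.1936595 ] sq [ 0.56449067 -0.03442509]
w2 mov 1462 [[-27.4, 8.9], [-0.1, 34.2], [27.5, 57.8]] 0.046
scene mov 212 [[-28.7, 4.6], [-1.6, 27.6], [28.5, 59.8]] 0.045
scene fix 190 [[-33.7, -157.5], [-6.3, -149.9], [33.3, -139.7]] 0.047
7.8 origin [ 0.57598941 -0.11763492] bed [ 0.58637165 -0.19342713] sq [ 0.5645893 -0.0344121]
w2 mov 1462 [[-28.0, 8.9], [-0.7, 34.4], [26.7, 57.8]] 0.046
scene mov 209 [[-29.4, 4.5], [-2.1, 27.5], [27.8, 59.5]] 0.045
scene fix 190 [[-36.2, -157.4], [-8.8, -149.9], [30.9, -139.5]] 0.047
8.4 origin [ 0.57695876 -0.11749696] bed [ 0.58813411 -0.1931763 ] sq [ 0.56468779 -0.03439809]
w2 mov 1462 [[-28.7, 8.9], [-1.3, 34.3], [25.9, 57.8]] 0.046
scene mov 210 [[-30.0, 4.4], [-2.6, 27.6], [27.1, 59.6]] 0.045
scene fix 190 [[-38.6, -157.5], [-11.4, -149.7], [28.4, -139.2]] 0.047
-120 167 [-47.   39.5]
-90 159 [-46.5  42. ]
-60 154 [-45.9  41.4]
-30 144 [-45.4  40.6]
0 98 [-46.1  42.8]
```

Run:
```python
from h import *
go(.5849,-.1916,.0138,7.4)
a=np.radians(7.4);ux=np.array([np.cos(a),np.sin(a)]);uy=np.array([-ux[1],ux[0]]);o=np.array([.5633,-.025])-.0935*uy
for n in('scene','side'):
    p,W=cloud(n); w=W.reshape(-1,3); L=((w[:,:2]-o)@np.stack([ux,uy],1))*1000
    for nm,c,hx,hy in(('place',-75,150,80),('squeeze',84,80,150)):
        k=(abs(L[:,0])<hx)&(abs(L[:,1]-c)<hy)&(w[:,2]>.07); print(n,nm,k.sum(),np.percentile(L[k],[0,50,100],axis=0).round().tolist() if k.sum() else '')
```

```text
d [-7.530e+01  1.000e-01  2.195e+02] roll 0.011 alt -3.131 pos [ 0.5734 -0.1184  0.2337] psi 8.03 t 4.45 F [ 0.2 -0.2 -1.7] open 59.3 tilt [0.004 0.006]
scene place 747 [[126.0, -155.0], [137.0, -142.0], [150.0, -118.0]]
scene squeeze 340 [[-15.0, 66.0], [-5.0, 78.0], [16.0, 115.0]]
side place 548 [[125.0, -155.0], [137.0, -141.0], [150.0, -119.0]]
side squeeze 262 [[-16.0, 67.0], [-6.0, 80.0], [15.0, 115.0]]
```

Clear of obstacles. I'll move over the bed, then lower.

```bash
python3 -m inch '[[55,-38,0,0,0.01],[55,-75,0,0,0.01],[55,-75,0,50,0.01],[55,-75,0,100,0.01],[55,-75,0,145,0.01],[55,-75,0,170,0.01],[55,-75,0,185,0.01],[55,-75,0,185,0.01]]'
python3 - <<'E'
from h import *
go(.5849,-.1916,.0138,7.4)
cap('wrist','w3')
p,W=cloud('w3'); w=W.reshape(-1,3); s=bot.read_state(); c=s['position']
# tin top visible: near z = tcp+.018
k=(np.linalg.norm(w[:,:2]-c[:2],axis=1)<.09)&(abs(w[:,2]-(c[2]+.018))<.006)
b=w[k]; a=np.radians(7.4);L=(b[:,:2]-c[:2])@np.array([[np.cos(a),-np.sin(a)],[np.sin(a),np.cos(a)]])*1000
print(k.sum(),np.percentile(L,[0.5,50,99.5],axis=0).round(1),np.median(b[:,2])-c[2])
E
```

```text
time_s: 5.25
position: [0.5833, -0.1893, 0.0466]
tcp_rot: [[-0.132, 0.991, 0.0], [0.991, 0.132, 0.008], [0.008, 0.001, -1.0]]
force: [-0.1, 0.1, -0.5]
opening: 0.682
d [-2.8  1.2 32.8] roll 0.003 alt -3.139 pos [ 0.5833 -0.1893  0.0466] psi 7.56 t 5.25 F [-0.1  0.1 -0.5] open 59.3 tilt [0.    0.008]
19982 [[-36.6 -48.5]
 [ -1.7  14.9]
 [ 33.   53. ]] 0.01389673947733465
```

```bash
python3 -m inch '[[55,-2.8,1.2,15,0.003],[55,-2.8,1.2,26,0.003],[55,-2.8,1.2,31,0.003],[55,-2.8,1.2,31,0.003]]'
python3 - <<'E'
from h import *
go(.5849,-.1916,.0138,7.4)
E
```

```text
time_s: 5.7
position: [0.5856, -0.1924, 0.0165]
tcp_rot: [[-0.128, 0.992, 0.002], [0.992, 0.128, 0.007], [0.007, 0.003, -1.0]]
force: [0.3, 0.1, -1.4]
opening: 0.675
d [ 0.9 -0.6  2.7] roll -0.001 alt 3.141 pos [ 0.5856 -0.1924  0.0165] psi 7.36 t 5.7 F [ 0.3  0.1 -1.4] open 58.7 tilt [0.002 0.007]
```

```bash
python3 -m inch '[[55,0.9,-0.6,2,0],[55,0.9,-0.6,2.5,0],[55,0.9,-0.6,2.5,0]]'
python3 - <<'E'
from h import *
go(.5849,-.1916,.0138,7.4)
E
```

```text
time_s: 6.0
position: [0.585, -0.1916, 0.0142]
tcp_rot: [[-0.128, 0.992, 0.002], [0.992, 0.128, 0.007], [0.007, 0.003, -1.0]]
force: [-0.9, 0.2, -1.1]
opening: 0.683
d [ 0.  -0.1  0.4] roll -0.001 alt 3.141 pos [ 0.585  -0.1916  0.0142] psi 7.36 t 6.0 F [-0.9  0.2 -1.1] open 59.4 tilt [0.002 0.007]
```

```bash
python3 -m inch '[[55,0,0,1,0],[55,0,0,1.5,0],[55,0,0,1.5,0]]'; python3 -m inch '[[70,0,0,0,0],[87,0,0,0,0],[87,0,0,0,0],[87,0,0,0,0],[87,0,0,0,0]]';python3 -m inch '[[87,0,0,-20,0],[87,0,0,-60,0],[87,0,0,-110,0],[87,0,0,-160,0],[87,0,0,-210,0],[87,30,0,-210,0],[87,50,0,-210,0],[87,50,0,-210,0]]'
python3 - <<'E'
from h import *
go(.5646,-.0344,.24,97.4)
cap('wrist','w4')
p,W=cloud('w4'); w=W.reshape(-1,3)
a=np.radians(7.4);ux=np.array([np.cos(a),np.sin(a)]);uy=np.array([-ux[1],ux[0]]);o=np.array([.5633,-.025])-.0935*uy
L=((w[:,:2]-o)@np.stack([ux,uy],1))*1000
k=(abs(L[:,0])<60)&(L[:,1]>-132)&(L[:,1]<-5)&(w[:,2]>.024)&(w[:,2]<.04); print(k.sum(),cv2.minAreaRect(L[k].astype(np.float32)),np.percentile(w[k,2],[5,50,95]))
k=(abs(L[:,0])<22)&(L[:,1]>-5)&(L[:,1]<35)&(w[:,2]>.02)&(w[:,2]<.042); print(k.sum(),'pad',np.percentile(L[k][:,1],[1,5,50]))
E
```

```text
time_s: 6.3
position: [0.5853, -0.1918, 0.0134]
tcp_rot: [[-0.128, 0.992, 0.003], [0.992, 0.128, 0.007], [0.006, 0.004, -1.0]]
force: [-0.3, 0.5, 3.3]
opening: 0.681
time_s: 6.8
position: [0.5852, -0.1917, 0.0133]
tcp_rot: [[-0.128, 0.992, 0.003], [0.992, 0.128, 0.007], [0.006, 0.003, -1.0]]
force: [0.1, -0.2, -0.3]
opening: 0.981
time_s: 7.6
position: [0.5764, -0.1403, 0.2227]
tcp_rot: [[-0.131, 0.991, -0.001], [0.991, 0.131, 0.009], [0.009, 0.0, -1.0]]
force: [-0.1, -0.6, -1.4]
opening: 1.002
d [106.7   2.2 -16.4] roll -1.569 alt 1.573 pos [ 0.5764 -0.1403  0.2227] psi 7.53 t 7.6 F [-0.1 -0.6 -1.4] open 87.2 tilt [-0.001  0.009]
4712 ((-0.7980537414550781, -74.95601654052734), (62.522727966308594, 104.85579681396484), 0.8379741311073303) [0.02747045 0.02889478 0.03121652]
568 pad [ 7.82994156  7.98670811 14.07488525]
```

View pics/w4.png

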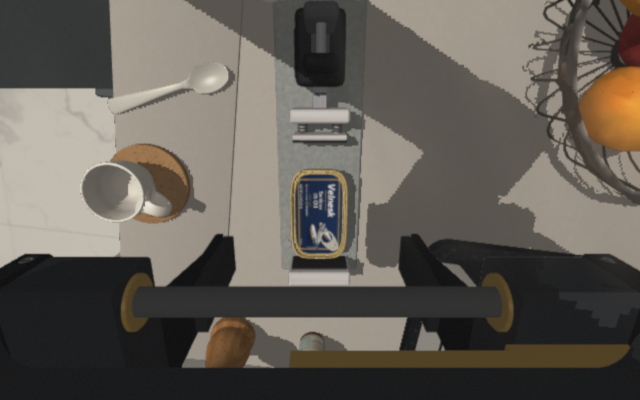

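The tin is flat on the bed, centred at clamp (-0.8,-75) with its top at 31 mm. The pad face is at y≈7.8, so jaw travel is about 12. Next I'll turn and move above the squeeze point.

```bash
python3 -m inch '[[87,20,0,0,0.14],[87,40,1,0,0.28],[87,60,1,0,0.42],[87,80,2,0,0.56],[87,100,2,0,0.7],[87,107,2,0,0.84],[87,107,2,0,0.98],[87,107,2,0,1.12]]';python3 - <<'E'
from h import *
go(.5646,-.0344,.0933,-82.6)
E
```

```text
time_s: 8.45
position: [0.5644, -0.0355, 0.2213]
tcp_rot: [[0.838, 0.545, -0.004], [0.545, -0.838, 0.008], [0.001, -0.009, -1.0]]
force: [0.1, 0.4, -0.2]
opening: 1.003
d [  0.7   0.4 128. ] roll 0.447 alt -2.694 pos [ 0.5644 -0.0355  0.2213] psi -56.96 t 8.45 F [ 0.1  0.4 -0.2] open 87.3 tilt [-0.004  0.008]
```

```bash
python3 -m inch '[[87,0.7,0.4,0,0.14],[87,0.7,0.4,0,0.28],[87,0.7,0.4,0,0.42],[87,0.7,0.4,20,0.447],[87,0.7,0.4,50,0.447],[87,0.7,0.4,70,0.447],[87,0.7,0.4,70,0.447]]';python3 - <<'E'
from h import *
go(.5646,-.0344,.0933,-82.6)
cap('wrist','w5')
E
```

```text
time_s: 9.15
position: [0.5619, -0.0348, 0.147]
tcp_rot: [[0.992, 0.129, -0.013], [0.129, -0.992, 0.01], [-0.012, -0.012, -1.0]]
force: [-0.3, 0.0, -0.6]
opening: 0.999
d [ 3.4  0.6 53.6] roll 0.0 alt -3.142 pos [ 0.5619 -0.0348  0.147 ] psi -82.6 t 9.15 F [-0.3  0.  -0.6] open 86.9 tilt [-0.013  0.01 ]
```

View pics/w5.png

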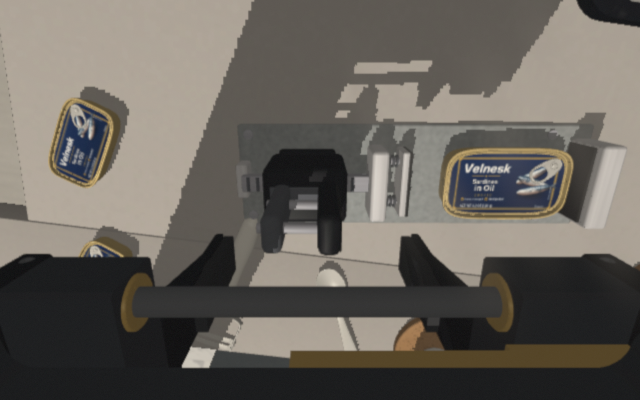

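The view shows the trigger (275,215) and handle (330,215) between the open fingers, with the jaw (380,180), pad (404,180) and tin (507,182) all visible, so I can watch the pad. Descending.

```bash
python3 -m inch '[[87,3.4,0.6,20,0],[87,3.4,0.6,40,0],[87,3.4,0.6,53,0],[87,3.4,0.6,53,0],[87,3.4,0.6,53,0]]'
cat >> h.py <<'E'
def clampL(w,n=None):
    a=np.radians(7.4);ux=np.array([np.cos(a),np.sin(a)]);uy=np.array([-ux[1],ux[0]]);o=np.array([.5633,-.025])-.0935*uy
    return ((w[...,:2]-o)@np.stack([ux,uy],1))*1000
def jaws(name):
    s=bot.read_state(); print('tcp clamp',clampL(s['position'][None,:2]).round(1))
    cap('wrist',name); p,W=cloud(name); L=clampL(W); z=W[...,2]*1000
    # jaw: x within 22, profile by y
    k=(abs(L[...,0])<24)&(L[...,1]>-160)&(L[...,1]<60)&(z>22)&(z<52)
    y=L[k][:,1]; zz=z[k]
    for lo in range(-160,60,2):
        m=(y>=lo)&(y<lo+2)
        if m.sum()>8: print(lo,m.sum(),np.median(zz[m]).round(0),end=' | ')
    k2=(z>125)&(z<142)&(abs(L[...,0])<20)&(L[...,1]>60)&(L[...,1]<122); print('\ntops',np.percentile(L[k2][:,1],[2,98]).round(1) if k2.sum() else '')
    k3=k&(z>27)&(z<33)&(p[...,2].astype(int)-p[...,0]>15); print('tin blue',np.percentile(L[k3][:,1],[1,99]).round(1) if k3.sum() else '')
E
python3 - <<'E'
from h import *
go(.5646,-.0344,.0933,-82.6); jaws('w6')
E
```

```text
time_s: 9.7
position: [0.5669, -0.0349, 0.0963]
tcp_rot: [[0.992, 0.129, -0.009], [0.129, -0.992, 0.009], [-0.008, -0.01, -1.0]]
force: [-0.4, -0.2, -0.0]
opening: 0.995
d [-2.1 -0.8  3. ] roll 0.0 alt -3.141 pos [ 0.5669 -0.0349  0.0963] psi -82.59 t 9.7 F [-0.4 -0.2 -0. ] open 86.6 tilt [-0.009  0.009]
tcp clamp [[ 2.3 83.2]]
-138 247 40.0 | -136 1175 31.0 | -134 229 32.0 | -128 49 31.0 | -126 343 30.0 | -124 179 29.0 | -122 186 29.0 | -120 157 29.0 | -118 160 29.0 | -116 174 29.0 | -114 177 29.0 | -112 184 29.0 | -110 179 29.0 | -108 184 29.0 | -106 178 29.0 | -104 186 29.0 | -102 179 29.0 | -100 180 29.0 | -98 167 29.0 | -96 177 29.0 | -94 190 29.0 | -92 177 29.0 | -90 161 29.0 | -88 181 29.0 | -86 183 29.0 | -84 172 29.0 | -82 168 29.0 | -80 180 29.0 | -78 175 29.0 | -76 172 29.0 | -74 181 29.0 | -72 177 29.0 | -70 178 29.0 | -68 171 29.0 | -66 177 29.0 | -64 171 29.0 | -62 183 29.0 | -60 170 29.0 | -58 176 29.0 | -56 178 29.0 | -54 170 29.0 | -52 185 29.0 | -50 174 29.0 | -48 179 29.0 | -46 175 29.0 | -44 175 29.0 | -42 174 29.0 | -40 172 29.0 | -38 183 29.0 | -36 165 29.0 | -34 178 29.0 | -32 186 29.0 | -30 170 29.0 | -28 189 28.0 | -26 116 29.0 | -24 233 30.0 | -22 11 31.0 | 6 12 36.0 | 8 162 37.0 | 10 154 37.0 | 12 149 37.0 | 14 451 32.0 | 16 64 27.0 | 18 77 26.0 | 20 93 26.0 | 22 40 26.0 | 24 9 28.0 | 26 10 42.0 | 28 146 44.0 | 30 194 45.0 | 32 198 45.0 | 34 191 45.0 | 36 199 45.0 | 38 213 45.0 | 40 472 40.0 | 42 60 33.0 | 44 61 33.0 | 46 63 33.0 | 48 63 32.0 | 50 59 33.0 | 52 63 33.0 | 54 55 34.0 | 56 67 33.0 | 58 51 33.0 | 
tops [ 70.7 115.5]
tin blue [-120.3  -29.2]
```

```bash
python3 -m inch '[[60,-2,-0.5,2.5,0],[50,-2,-0.5,2.5,0],[40,-2,-0.5,2.5,0],[30,-2,-0.5,2.5,0],[25,-2,-0.5,2.5,0],[25,-2,-0.5,2.5,0],[25,-2,-0.5,2.5,0]]'
cat >> h.py <<'E'
def jm(name):
    s=bot.read_state(); cap('wrist',name); p,W=cloud(name); L=clampL(W); z=W[...,2]*1000
    k=(abs(L[...,0])<24)&(L[...,1]<60); y=L[...,1]
    def front(lo,hi,a,b,q=2): m=k&(z>a)&(z<b)&(y>lo)&(y<hi); return np.percentile(y[m],[q,100-q]).round(1) if m.sum()>10 else None
    jb=front(-60,60,42.5,50); jf=jb[0]
    pd=front(jf-25,jf-4,34.5,41)
    k3=(abs(L[...,0])<24)&(z>26)&(z<33)&(y<jf-24)&(p[...,2].astype(int)-p[...,0]>15)
    k2=(z>125)&(z<142)&(abs(L[...,0])<20)&(y>60)&(y<122)
    print('t',round(s['time_s'],2),'tcp',clampL(s['position'][None,:2])[0].round(1),s['position'][2].round(4),'F',s['force'].round(1),'open',round(87*s['opening'],1))
    print('block',jb,'travel',40-jf,'pad',pd,'press',(20-(jf-pd[0])).round(1) if pd is not None else None,'press2(thick)', 'tin',np.percentile(y[k3],[1,99]).round(1) if k3.sum() else '','tops',np.percentile(y[k2],[2,98]).round(1) if k2.sum() else '')
E
python3 - <<'E'
from h import *
jm('w7')
E
```

```text
time_s: 10.45
position: [0.5646, -0.0307, 0.0945]
tcp_rot: [[0.992, 0.127, -0.009], [0.127, -0.992, 0.015], [-0.007, -0.016, -1.0]]
force: [1.6, 12.8, 4.4]
opening: 0.452
t 10.45 tcp [ 0.6 87.7] 0.0945 F [ 1.6 12.8  4.4] open 39.4
block [21.  33.7] travel 19.0 pad [0.3 8.2] press -0.7 press2(thick) tin [-120.5  -29.2] tops [ 61.1 117.7]
```

```bash
python3 -m inch '[[25,0,2,0,0],[25,0,3,0,0],[25,0,3,0,0],[25,0,3,0,0]]'
python3 - <<'E'
from h import *
jm('w8')
E
```

```text
time_s: 10.9
position: [0.5651, -0.034, 0.0946]
tcp_rot: [[0.992, 0.127, -0.008], [0.127, -0.992, 0.015], [-0.006, -0.016, -1.0]]
force: [-0.3, -0.9, -0.0]
opening: 0.321
t 10.9 tcp [ 0.6 84.4] 0.0946 F [-0.3 -0.9 -0. ] open 28.0
block [12.3 24.9] travel 27.7 pad [-8.3 -0.7] press -0.6 press2(thick) tin [-120.3  -29.1] tops [ 61.1 108.1]
```

Full stroke: the jaw went 12 → 27.7 mm. Now I'll release and do stroke 2.

```bash
python3 -m inch '[[80,0,0,0,0],[80,0,0,0,0],[80,0,0,0,0],[80,0,0,0,0],[80,0,0,0,0],[80,0,0,0,0]]'
python3 - <<'E'
from h import *
jm('w9')
E
python3 -m inch '[[60,0,0,0,0],[50,0,0,0,0],[40,0,1,0,0],[30,0,2,0,0],[25,0,2,0,0],[25,0,2,0,0],[25,0,2,0,0],[25,0,2,0,0]]';python3 -m inch '[[25,0,0,0,0],[25,0,0,0,0],[25,0,0,0,0]]'
python3 - <<'E'
from h import *
jm('w10')
E
```

```text
time_s: 11.55
position: [0.565, -0.0341, 0.0944]
tcp_rot: [[0.992, 0.127, -0.009], [0.127, -0.992, 0.015], [-0.007, -0.016, -1.0]]
force: [-0.7, -0.6, 0.1]
opening: 0.781
t 11.55 tcp [ 0.5 84.3] 0.0944 F [-0.7 -0.6  0.1] open 68.0
block [12.2 24.7] travel 27.8 pad [-8.3 -0.6] press -0.5 press2(thick) tin [-120.5  -29.1] tops [ 70.9 121.1]
time_s: 12.4
position: [0.5651, -0.034, 0.0947]
tcp_rot: [[0.992, 0.127, -0.009], [0.127, -0.992, 0.017], [-0.006, -0.018, -1.0]]
force: [0.4, 8.6, 5.7]
opening: 0.322
time_s: 12.7
position: [0.5651, -0.0339, 0.0947]
tcp_rot: [[0.992, 0.127, -0.009], [0.127, -0.992, 0.017], [-0.006, -0.018, -1.0]]
force: [-0.0, 2.8, 0.1]
opening: 0.32
t 12.7 tcp [ 0.6 84.4] 0.0947 F [-0.   2.8  0.1] open 27.9
block [-3.7  8.9] travel 43.7 pad [-24.3 -16.6] press -0.6 press2(thick) tin [-120.9  -29.2] tops [ 61.1 108.1]
```

Stroke 2 brought the travel to 43.7 mm. Stroke 3 I'll do in stages, watching the pad.

```bash
python3 -m inch '[[80,0,0,0,0],[80,0,0,0,0],[80,0,0,0,0],[80,0,0,0,0],[80,0,0,0,0],[80,0,0,0,0],[80,0,0,0,0]]'
python3 -m inch '[[60,0,0,0,0],[50,0,0,0,0],[44,0,1,0,0],[40,0,2,0,0],[38,0,2,0,0],[38,0,2,0,0],[38,0,2,0,0],[38,0,2,0,0]]'
python3 - <<'E'
from h import *
jm('w11')
E
```

```text
time_s: 13.45
position: [0.5652, -0.0346, 0.0948]
tcp_rot: [[0.992, 0.127, -0.009], [0.127, -0.992, 0.016], [-0.006, -0.017, -1.0]]
force: [-0.1, 0.4, 0.8]
opening: 0.865
time_s: 14.25
position: [0.5648, -0.0322, 0.0949]
tcp_rot: [[0.992, 0.125, -0.01], [0.125, -0.992, 0.023], [-0.007, -0.024, -1.0]]
force: [0.9, 14.5, 2.7]
opening: 0.449
t 14.25 tcp [ 0.6 86.1] 0.0949 F [ 0.9 14.5  2.7] open 39.1
block [-12.7  -0. ] travel 52.7 pad [-33.3 -25.5] press -0.6 press2(thick) tin [-130.   -38.4] tops [ 61.  115.6]
```

```bash
python3 -m inch '[[36,0,1,0,0],[34,0,2,0,0],[32,0,2,0,0],[32,0,2,0,0],[32,0,2,0,0]]'
python3 - <<'E'
from h import *
jm('w12')
E
```

```text
time_s: 14.8
position: [0.5648, -0.0319, 0.0949]
tcp_rot: [[0.992, 0.124, -0.01], [0.125, -0.992, 0.027], [-0.007, -0.028, -1.0]]
force: [0.4, 7.4, 1.8]
opening: 0.372
t 14.8 tcp [ 0.6 86.4] 0.0949 F [0.4 7.4 1.8] open 32.4
block [-15.3  -2.7] travel 55.3 pad [-33.4 -25.6] press 1.9 press2(thick) tin [-130.1  -39.9] tops [ 61.2 112.3]
```

```bash
python3 -m inch '[[32,0,2.5,0,0],[31,0,2.5,0,0],[30.5,0,2.5,0,0],[30.5,0,2.5,0,0]]'
python3 - <<'E'
from h import *
jm('w13')
E
```

```text
time_s: 15.25
position: [0.5649, -0.0326, 0.0949]
tcp_rot: [[0.992, 0.124, -0.01], [0.124, -0.992, 0.029], [-0.007, -0.03, -1.0]]
force: [0.5, 6.2, 1.0]
opening: 0.351
t 15.25 tcp [ 0.6 85.8] 0.0949 F [0.5 6.2 1. ] open 30.5
block [-16.1  -3.4] travel 56.1 pad [-33.3 -25.6] press 2.8 press2(thick) tin [-129.8  -40.8] tops [ 61.  110.7]
```

```bash
python3 -m inch '[[30,0,2,0,0],[29.5,0,2,0,0],[29.3,0,2,0,0],[29.3,0,2,0,0]]'
python3 - <<'E'
from h import *
jm('w14')
E
```

```text
time_s: 15.7
position: [0.565, -0.0332, 0.0949]
tcp_rot: [[0.992, 0.124, -0.01], [0.124, -0.992, 0.031], [-0.007, -0.032, -0.999]]
force: [0.3, 5.2, 0.9]
opening: 0.338
t 15.7 tcp [ 0.6 85.2] 0.0949 F [0.3 5.2 0.9] open 29.4
block [-16.8  -4.2] travel 56.8 pad [-33.4 -25.6] press 3.4 press2(thick) tin [-130.   -41.5] tops [ 61.1 109.3]
```

```bash
python3 -m inch '[[29,0,1.7,0,0],[28.7,0,1.7,0,0],[28.7,0,1.7,0,0],[28.7,0,1.7,0,0]]'
python3 - <<'E'
from h import *
jm('w15')
p,W=cloud('w15'); L=clampL(W); z=W[...,2]; k=(abs(L[...,0])<50)&(L[...,1]>-133)&(L[...,1]<-34.5)&(z>.024)&(z<.034)
print(cv2.minAreaRect(L[k].astype(np.float32)),np.percentile(z[k],[5,50,95]))
E
```

```text
time_s: 16.15
position: [0.565, -0.0335, 0.0949]
tcp_rot: [[0.992, 0.124, -0.011], [0.124, -0.992, 0.033], [-0.007, -0.034, -0.999]]
force: [0.1, 5.7, 1.3]
opening: 0.337
t 16.15 tcp [ 0.6 84.9] 0.0949 F [0.1 5.7 1.3] open 29.3
block [-17.1  -4.6] travel 57.1 pad [-33.5 -25.7] press 3.6 press2(thick) tin [-130.1  -44.2] tops [ 61.1 108.5]
((-0.35961151123046875, -84.39933776855469), (63.16175842285156, 97.15534210205078), 0.0569242388010025) [0.02764923 0.02885888 0.03082373]
```

View pics/w15.png

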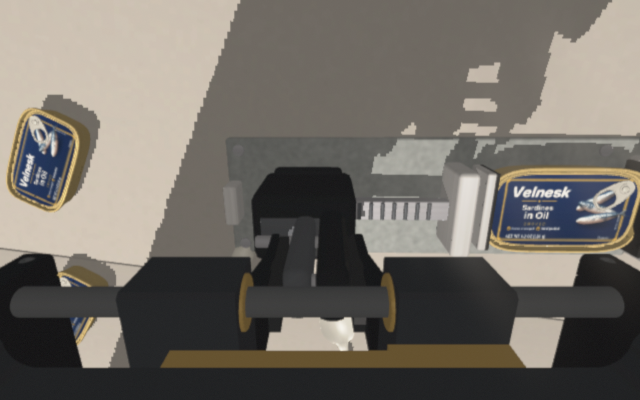

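The tin sits flat between the pad (487,208) and the fixed jaw, and the fingers hold the trigger. The pad is pressed in about 4.2 of 9 mm after correcting the 0.6 mm zero offset. I'll do a short hold to check that it stays put.

```bash
python3 -m inch '[[28.7,0,1.4,0,0],[28.7,0,1.4,0,0],[28.7,0,1.4,0,0],[28.7,0,1.4,0,0],[28.7,0,1.4,0,0],[28.7,0,1.4,0,0]]'
python3 - <<'E'
from h import *
jm('w16')
E
```

```text
time_s: 16.8
position: [0.5651, -0.0335, 0.0949]
tcp_rot: [[0.992, 0.124, -0.011], [0.124, -0.992, 0.034], [-0.007, -0.035, -0.999]]
force: [0.7, 4.7, 0.2]
opening: 0.332
t 16.8 tcp [ 0.6 84.8] 0.0949 F [0.7 4.7 0.2] open 28.9
block [-17.1  -4.5] travel 57.1 pad [-33.5 -25.5] press 3.6 press2(thick) tin [-129.9  -44.3] tops [ 61.2 108.5]
```

Stable, so I'm handing in.

```bash
python3 -c "
from rig import bot
print(bot.hand_in())"
```

```text
the job is handed in; nothing more can be done
None
```

The tin is clamped and the job is handed in at about 17 s, with the fingers still squeezing the trigger. I laid the 63 x 105 mm tin flat on the bed, 0.8 mm off the centre line, and let go of it. It took two full trigger strokes and a third done in stages.

**Last checks:**
- **Jaw and tin:** jaw travel was about 57 mm. The tin had slid about 9.5 mm to the fixed jaw and was still flat and midway across, about 0.4 mm off the centre line.
- **Pad:** it read 3.6 mm pressed in, which is about 4.2 of 9 mm after correcting for a 0.6 mm zero offset.
- **Hold:** these readings stayed the same over a further 0.6 s hold. The force on the tool was about 5 N.

**Where the numbers disagreed:**
- The pad began to press in about 2 mm of jaw travel earlier than the given dimensions predict (52.8 against 55 mm). I went by the pad compression seen in the wrist camera.
- The scene camera placed the clamp about 3 mm off from the wrist camera, and I used the wrist values.

I did not take a final picture of the other objects. None was in the way at the placing and squeezing positions, and I saw no unexpected contact forces.

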